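# Start the chromatography pump from its desk controller

### The arm

A 6-joint arm with a two-finger parallel gripper is mounted at the origin on the work surface. World frame = base frame: x ahead of the robot, y to its left, z up, the work surface at z = 0. Lengths are in mm, angles in rad, forces in N, time in s.
With the tool pointing down it reaches from about 400 to 925 mm from the base axis. Payload 12.5 kg.
Tool frame: the origin (TCP) lies midway between the tips of the shut fingers; the grasp point (between the pads) lies 19 mm behind it; z points along the fingers, y is the line along which they close (so a half turn about z gives the same grasp; the last joint's range is limited). The gripper opens to 95 mm and grips with 3 to 60 N. Pads are 20 mm wide; open, the fingers measure 119 mm over their backs; the gripper's body (75 mm by 180 mm) begins 59 mm behind the grasp point.
Start: joints at [-1.293, 0.491, 1.559, -0, 1.092, -0.106], TCP at [234.053, -579.539, 214.661] pointing down, gripper open.
Joint ranges: [-3.1, 3.1], [-0.84, 2.19], [0.05, 2.79], [-1.13, 4.28], [0.06, 2.93], [-2.69, 2.69]. Speed limits (rad/s): [2.22, 2.22, 2.79, 3.14, 3.14, 3.14].

### API

Orientations are given as [roll, pitch, yaw] about the fixed x, y, z axes, in that order (R = Rz(yaw) Ry(pitch) Rx(roll)).
In Python, from cell import env gives the robot as it stands.
- The arm moves only by the tool carry_out, never from a script. Its argument "series" is a list of rows, each a list of 4 numbers: the shift along the world's x, y, z normalised to -1 to 1, where 1 is 5 cm, then the turn about the world's z normalised to -1 to 1, where 1 is 6 degrees. In form: [[x, y, z, turn], ...]. A call has exactly 5 rows; each row shifts and turns the commanded pose from where the row before left it; what a row does not reach is not made up. A row lasts 1/10 s, in which the tool goes at most 50 mm and 8.59 degrees, less where a joint would pass 70% of its speed; a pose out of reach is approached as far as the arm can. A call with a number of a shift or a turn outside -1 to 1 is refused whole. A call with a gripper value outside its range is refused whole. "fingers" is the closure, from -1 (fully open) to 1 (shut), set as the call begins (left out, the last holds). The fingers move at their own pace and stop on an object; the grip force is fixed at half the most. Time passes only in rows, so rows that do not move let the fingers close, or fill a call up. It gives the time, the measured TCP pose, the force, the opening and the grip force at its end, in the units of the state.
- env.state(): the state, without advancing time (a new reading comes with each control period).
- env.read_camera(name): name is "scene" or "top" or "wrist"; returns the picture (420x560x3 uint8, red, green, blue); there is no depth.
- env.calibration(name): a dict with "K" (3x3 intrinsics, pixels), "pose" (4x4, takes a point from camera to world coordinates). Camera axes: x right, y down, z forward; pixel columns grow to the right and rows downward; lengths in mm; the calibration is good to about 2 mm. A picture is of the moment at which its call begins: read the wrist's pose just before it. calibration takes no time and is no camera call; for the wrist camera it gives the pose at the moment of the call.
- env.job_done(): hands the job in; it is judged then, once.
Trained networks look in the newest picture that a camera, given by its name, has taken for a name from the list of things; names that differ only in an ending like _2 or _b are one class to them, and where a whole thing is asked for, a point or a joint stands for the part that bears it (a point fixed in the world has none). Each returns a list of dicts, best first, with "conf" (0 to 1); they miss things now and then, are a little off and sometimes report something else, mostly with a low value. They report only what shows in the picture. A call takes as long as a camera call.
- env.look_for(camera, label): "position" ([row, column] as shares, 0 to 1, of the picture: columns of its width, rows of its height, amid what is visible of it).
The state is a dict: "t": time; "joints": joint angles; "qvel": joint speeds; "tau": joint torques, N m; "eef_pos": TCP position; "tcp_rot": TCP orientation; "ft_force": force on the tool from outside, world axes, zero at the start; "moment": the same for the moment, N m; "opening": opening from 0.0 (shut) to 1.0 (fully open); "grip_force": force on a finger pad.
Only numpy, scipy, OpenCV 4.12 (cv2) and the standard library are available. Lean on these libraries where they do the work, as an engineer would, in place of code of your own. Each camera call takes 0.05 s, during which the arm holds its last target. There are 200 camera calls.

### The job

Start the pump from the dark desk controller: press the white-barred end of the orange power rocker until it has tipped fully over, then push the square blue valve key fully down so that it stays down, then press the green run key fully down, hold it for about one second and let it come back up. Do not press the red or the yellow key, keep to this order, and leave the vial and the other loose things on the bench where they stand.

Things in the scene. Friction and masses are not known exactly. Their poses are not given: they have to be found in the camera images.
- controller: fixed dark grey box 240 (x) x 270 (y) x 45 mm high, yellow-green display strip along its far (+x) edge; origin: centre of its underside. On its top are six places in two rows (x = -50, +35 mm in its frame) of three (y = -78, 0, +78 mm); rocker, blue, green, red, yellow key and a loose vial stand on them, which on which changes every time, all turned with the controller
- rocker_on (a point): top of the orange rocker at its white-barred end, 28 mm from its hinge to the controller's far (+x) side; moves with it. Rocker 70 mm long (controller x), 26 mm wide, on a black base 84 x 42 mm; hinge 20 mm, level top 26 mm above the controller top. This point starts 3 to 6 mm above level, ends 5.5 mm below; press straight down
- rocker (a joint): tilt of the rocker in rad: about -0.2 to -0.12 at the start (off, white-barred end up), 0 level, +0.2 fully over (on, white-barred end down, at its stop). It is held by friction and stays where it is left; pressing at the marked point takes 1.5 to 4 N
- blue_key_top (a point): centre of the top of the square blue key (cap 30 x 30 mm, in a square black collar 44 x 44 mm, 10 mm high); 24 mm above the controller top when up, moves with the key
- blue_key (a joint): how far the blue key is down, in m: 0 up, 0.008 fully down at its stop. No spring: friction of about 3 N holds it wherever it is pushed to
- green_key_top (a point): centre of the top of the green key: round cap 30 mm across in a round black collar 46 mm across and 12 mm high; cap top 22 mm above the controller top when up; spring return, 6 mm travel, starts to move at about 1.4 N, fully down at about 4.5 N; moves with the key
- green_key (a joint): how far the green key is down, in m: 0 up, 0.006 fully down
- red_key_top (a point): centre of the top of the red key, not to be pressed: round cap 30 mm across in a round black collar 46 mm across and 12 mm high; cap top 22 mm above the controller top when up; spring return, 6 mm travel, starts to move at about 1.4 N, fully down at about 4.5 N
- red_key (a joint): how far the red key is down, in m: 0 up, 0.006 fully down
- yellow_key_top (a point): centre of the top of the yellow key, not to be pressed: round cap 30 mm across in a round black collar 46 mm across and 12 mm high; cap top 22 mm above the controller top when up; spring return, 6 mm travel, starts to move at about 1.4 N, fully down at about 4.5 N
- yellow_key (a joint): how far the yellow key is down, in m: 0 up, 0.006 fully down
- vial: loose small white-capped vial, 28 mm across, 46 mm tall, standing on the controller on one of the six places; origin at the centre of its underside; stays where it is
- reagent_bottle: loose bottle with blue cap, 66 mm across, 115 mm tall, standing left (+y) of the controller; origin at the centre of its underside; stays where it is
- beaker: loose glass beaker, 68 mm across the rim, 85 mm tall, standing left (+y) of the controller; origin at the centre of its underside; stays where it is
- tip_box: loose open blue box with compartments, 120 x 85 x 55 mm, lying right (-y) of the controller; origin at the centre of its underside; stays where it is
- timer: loose white timer, 60 x 60 x 22 mm, lying right (-y) of the controller; origin at the centre of its underside; stays where it is
- syringe: loose white syringe barrel, about 140 mm long and 18 mm thick, lying left (+y) and in front of the controller, between it and the robot; origin on the bench under its middle; stays where it is

How it is judged (in metres and radians):
On the way, in this order (a step that is already met when the one before it is completed fails the run):
1. the rocker is tipped over to its white-barred side (value of joint rocker above 0.14 rad), for 0.1 s.
2. the blue key is pushed fully down (value of joint blue_key above 0.0065 m), for 0.1 s.
3. the green key is held down (value of joint green_key above 0.004 m), for 0.6 s.
At the end, for the whole second after the job is handed in: rocker over to its white-barred side (above 0.14 of 0.2 rad), blue key still down (over 6.5 of 8 mm), green key up again after at least 0.6 s down (over 4 of 6 mm), red and yellow up, all loose things upright and at rest within 15 mm of their places (value of joint rocker above 0.14 rad and value of joint blue_key above 0.0065 m and value of joint each of green_key, red_key, yellow_key below 0.001 m and distance of each of vial, reagent_bottle, beaker, tip_box, timer, syringe from where it was at the start of the episode below 0.015 m and angle between each of vial, reagent_bottle, beaker's own z axis and vertical below 0.5 rad and linear speed of each of vial, reagent_bottle, beaker, tip_box, timer, syringe below 0.02 m/s); the robot touches nothing.
It fails at once if the red key is pressed (more than 2.5 mm) (value of joint red_key above 0.0025 m).
It fails at once if the yellow key is pressed (more than 2.5 mm) (value of joint yellow_key above 0.0025 m).
It fails at once if the blue key is pressed (more than 2.5 mm) before the rocker is over (value of joint blue_key above 0.0025 m and value of joint rocker below 0.1 rad).
It fails at once if the green key is pressed (more than 2.5 mm) before the blue key is down (value of joint green_key above 0.0025 m and value of joint blue_key below 0.006 m).
It fails at once if a loose thing is lifted, carried, pushed (more than 15 mm) or tipped over (distance of any of vial, reagent_bottle, beaker, tip_box, timer, syringe from where it was at the start of the episode above 0.015 m or angle between any of vial, reagent_bottle, beaker's own z axis and vertical above 0.5 rad).
It also fails if it takes over 45 s, if anything falls off the work surface, if the arm or the gripper's body presses on something with over 40 N, if the wrist force passes 120 N, or if a joint passes its speed limit or range.

## Working session

There is one attempt and no reset: what is moved stays moved. The work goes in short steps, Python scripts to look and compute and a tool call to move; the robot and the scene stay as the last step left them, time stands still between calls to the robot, and variables do not carry over. Pictures are saved under pics/ and viewed, at most 10 in all, crops included, and the job is handed in when it is done.

Besides the shell and the picture viewer there is one more tool, called after "Request:" as name(argument=value, ...), one argument or row to a line, values as JSON. carry_out: Moves the arm, as the interface text tells. Its arguments: {"type":"object","properties":{"series":{"type":"array","items":{"type":"array","items":{"type":"number","minimum":-1,"maximum":1}}},"fingers":{"type":"number"}},"required":["series"]}

```bash
mkdir -p pics; python3 - <<'E'
from cell import env
import cv2
for c in ("top","scene"):
    im=env.read_camera(c); cv2.imwrite(f"pics/{c}0.png",im[:,:,::-1])
    cal=env.calibration(c); print(c,cal["K"],cal["pose"].round(3))
    for l in ("rocker_on","blue_key_top","green_key_top","red_key_top","yellow_key_top","vial","controller"):
        print(l,[(round(d["conf"],2),(d["position"][0]*420).__round__(1),(d["position"][1]*560).__round__(1)) for d in env.look_for(c,l)[:2]])
s=env.state();print(s["t"],s["eef_pos"],s["tcp_rot"],s["ft_force"])
E
```

```text
top [[447.11799731   0.         278.0206782 ]
 [  0.         447.11799731 211.49115151]
 [  0.           0.           1.        ]] [[ 2.400000e-02 -9.870000e-01  1.560000e-01  2.846600e+02]
 [-1.000000e+00 -2.700000e-02 -1.500000e-02  1.776500e+01]
 [ 1.900000e-02 -1.550000e-01 -9.880000e-01  1.448229e+03]
 [ 0.000000e+00  0.000000e+00  0.000000e+00  1.000000e+00]]
rocker_on [(0.67, 214.8, 282.3)]
blue_key_top [(0.67, 184.6, 263.1)]
green_key_top []
red_key_top []
yellow_key_top []
vial [(0.56, 176.2, 239.0)]
controller [(0.86, 193.2, 257.4)]
scene [[470.17741066   0.         279.03977014]
 [  0.         470.17741066 203.00118501]
 [  0.           0.           1.        ]] [[-3.040000e-01  7.380000e-01 -6.020000e-01  1.186812e+03]
 [ 9.530000e-01  2.320000e-01 -1.960000e-01  2.190830e+02]
 [-5.000000e-03 -6.340000e-01 -7.740000e-01  9.345100e+02]
 [ 0.000000e+00  0.000000e+00  0.000000e+00  1.000000e+00]]
rocker_on [(0.5, 197.8, 275.2)]
blue_key_top [(0.77, 238.1, 288.1)]
green_key_top [(0.41, 214.8, 303.7)]
red_key_top [(0.48, 227.2, 336.6), (0.24, 197.3, 271.9)]
yellow_key_top [(0.64, 225.4, 261.9)]
vial [(0.8, 249.6, 320.5)]
controller [(0.61, 247.0, 298.7)]
0.8 [ 234.05370123 -579.54084089  214.67200365] [3.14148321e+00 5.59246006e-05 3.83843618e-01] [ 0.36333668 -0.3123369  -0.34719025]
```

```bash
python3 - <<'E'
import cv2,numpy as np
a=cv2.imread("pics/top0.png")[130:260,180:340];b=cv2.imread("pics/scene0.png")[150:310,200:400]
a=cv2.resize(a,None,fx=5,fy=4.6*5/4.6,interpolation=2)[:600];cv2.imwrite("pics/a.png",cv2.resize(a,(738,600)) if a.shape[0]>600 else a[:600])
cv2.imwrite("pics/b.png",cv2.resize(b,None,fx=3.75,fy=3.75,interpolation=2))
print(a.shape)
E
```

```text
(600, 800, 3)
```

View pics/a.png

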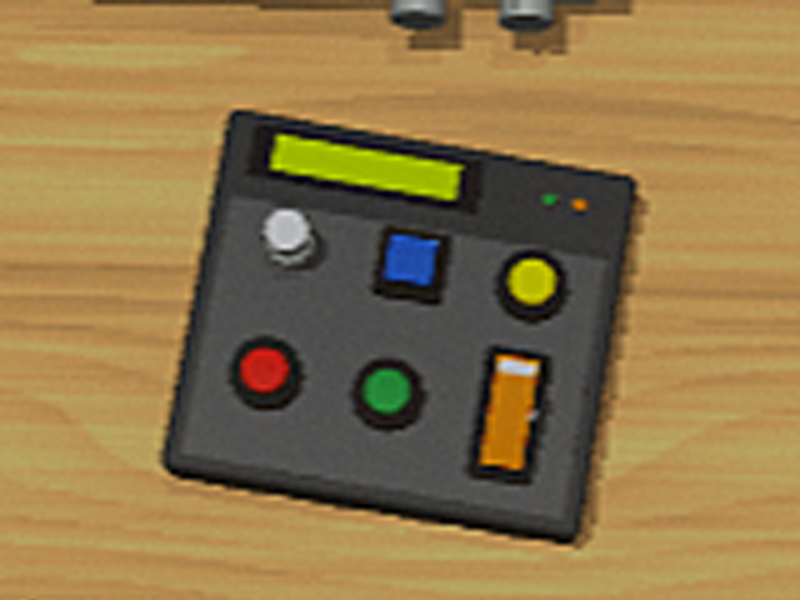

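View pics/b.png

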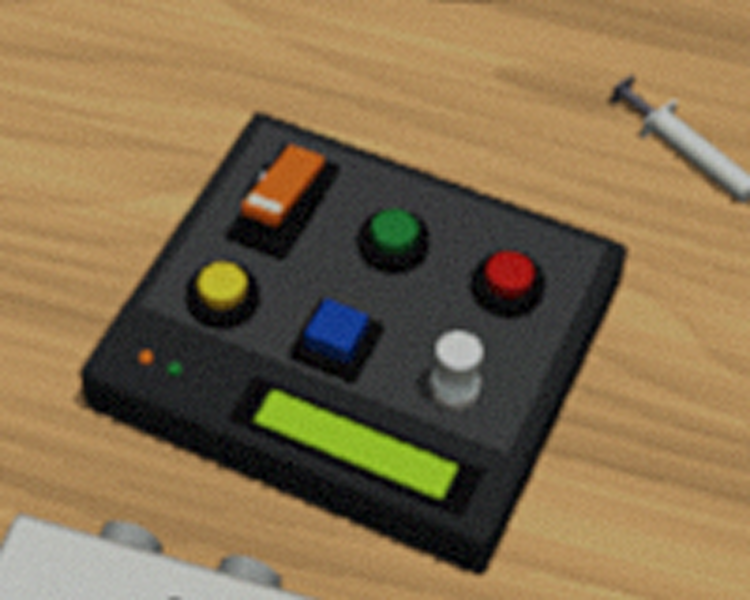

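View pics/top0.png

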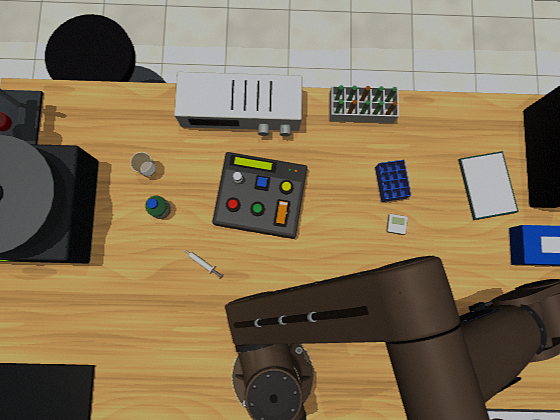

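```bash
cat > fit.py <<'E'
from cell import env
import cv2,numpy as np
from scipy.optimize import least_squares
P={"blue":(35,0,69),"green":(-50,0,67),"red":(-50,78,67),"yellow":(35,-78,67)}
R={"blue":((105,120,80),(125,255,255)),"green":((50,100,60),(80,255,255)),"red":((0,150,100),(6,255,255)),"yellow":((27,150,120),(32,255,255))}
S={"top":{"blue":(262.2,182),"green":(257.6,208.2),"red":(233,204),"yellow":(286.4,186.4)},
 "scene":{"blue":(290,237),"green":(305.5,211),"red":(336,222.5),"yellow":(259.5,225)}}
obs=[]
for c in S:
    im=cv2.cvtColor(cv2.imread(f"pics/{c}0.png"),cv2.COLOR_BGR2HSV)
    cal=env.calibration(c);K=cal["K"];T=np.linalg.inv(cal["pose"])
    for k,(u,v) in S[c].items():
        m=cv2.inRange(im,R[k][0],R[k][1]);w=np.zeros_like(m);cv2.circle(w,(round(u),round(v)),10,255,-1)
        y,x=np.nonzero(m&w);p=(x.mean(),y.mean()) if len(x)>20 and c=="top" else (u,v)
        print(c,k,len(x),np.round((x.mean(),y.mean()),1),(u,v)); obs.append((c,k,K,T,p))
def W(q,p):
    a=q[2];return np.array([q[0]+np.cos(a)*p[0]-np.sin(a)*p[1],q[1]+np.sin(a)*p[0]+np.cos(a)*p[1],p[2]])
def f(q,o):
    r=[]
    for c,k,K,T,p in o:
        h=K@(T[:3,:3]@W(q,P[k])+T[:3,3]);r+=list(h[:2]/h[2]-p)
    return np.array(r)
for n,o in (("both",obs),("top",obs[:4]),("scene",obs[4:])):
    s=least_squares(f,[600,30,-.15],args=(o,),x_scale=[10,10,.1]);q=s.x
    print(n,q.round(3),s.fun.round(1))
    for l,p in (("rocker_on",(-22,-78,71)),("blue",P["blue"]),("green",P["green"]),("vial",(35,78,91)),("red",P["red"])):print(l,W(q,p).round(1))
E
python3 fit.py
```

```text
top blue 90 [261.7 181.4] (262.2, 182)
top green 67 [256.9 207.8] (257.6, 208.2)
top red 66 [232.4 203.5] (233, 204)
top yellow 64 [286.  185.7] (286.4, 186.4)
scene blue 153 [289.5 236.2] (290, 237)
scene green 104 [304.8 210.3] (305.5, 211)
scene red 97 [335.6 221.7] (336, 222.5)
scene yellow 94 [258.6 224.6] (259.5, 225)
both [ 5.63652e+02  5.68850e+01 -1.49000e-01] [-0.6 -0.4 -0.5 -0.6 -0.5 -0.6 -0.4 -0.3 -0.3 -0.6 -0.3 -0.7  0.  -0.6
 -0.5 -0.3]
rocker_on [530.3 -17.   71. ]
blue [598.3  51.7  69. ]
green [514.2  64.3  67. ]
vial [609.9 128.8  91. ]
red [525.8 141.5  67. ]
top [ 5.62179e+02  5.52740e+01 -1.45000e-01] [-0.1  0.   0.  -0.1  0.   0.   0.   0. ]
rocker_on [529.1 -18.7  71. ]
blue [596.8  50.2  69. ]
green [512.7  62.5  67. ]
vial [608.1 127.4  91. ]
red [524.  139.7  67. ]
scene [ 5.64924e+02  5.78640e+01 -1.52000e-01] [-0.1 -0.1 -0.  -0.2  0.4  0.1 -0.2  0.1]
rocker_on [531.4 -15.9  71. ]
blue [599.5  52.6  69. ]
green [515.5  65.4  67. ]
vial [611.3 129.7  91. ]
red [527.3 142.5  67. ]
```

Request:
carry_out(
  series=[
    [0.4, 0.75, 0, -0.34],
    [0.4, 0.75, 0, -0.34],
    [0.4, 0.75, 0, -0.34],
    [0.4, 0.75, 0, -0.34],
    [0.4, 0.75, 0, -0.34],
  ],
  fingers=1,
)

```text
t: 1.3
eef_pos: [334.6, -390.5, 214.8]
tcp_rot: [3.141, -0.0, 0.204]
ft_force: [1.0, -0.9, 0.1]
opening: 0.637
grip_force: 0.0
```

Request:
carry_out(
  series=[
    [0.4, 0.75, 0, -0.34],
    [0.4, 0.75, 0, -0.34],
    [0.4, 0.75, 0, -0.34],
    [0.4, 0.75, 0, -0.34],
    [0.4, 0.75, 0, -0.34],
  ],
)

```text
t: 1.8
eef_pos: [434.7, -203.0, 214.9]
tcp_rot: [3.141, -0.0, 0.026]
ft_force: [0.4, 0.4, 0.2]
opening: 0.212
grip_force: 0.0
```

Request:
carry_out(
  series=[
    [0.4, 0.75, 0, -0.34],
    [0.4, 0.75, 0, -0.34],
    [0.4, 0.75, 0, -0.34],
    [0.2, 0.4, 0, -0.34],
    [0, 0, 0, -0.34],
  ],
)

```text
t: 2.3
eef_pos: [505.0, -69.6, 214.7]
tcp_rot: [-3.141, -0.0, -0.149]
ft_force: [0.1, -0.6, 0.3]
opening: 0.006
grip_force: 0.0
```

```bash
cat > wr.py <<'E'
from cell import env
import cv2,numpy as np,sys
cal=env.calibration("wrist");im=env.read_camera("wrist");cv2.imwrite(f"pics/{sys.argv[1]}.png",im[:,:,::-1])
K,T=cal["K"],cal["pose"];h=cv2.cvtColor(im,cv2.COLOR_RGB2HSV)
def back(u,v,z):
    d=T[:3,:3]@np.linalg.solve(K,[u,v,1]);return (T[:3,3]+d*(z-T[2,3])/d[2]).round(1)
for k,lo,hi,z in (("blue",(105,120,60),(125,255,255),69),("green",(50,100,50),(80,255,255),67),("orange",(9,170,90),(20,255,255),71),("red",(0,170,80),(6,255,255),67),("yellow",(26,170,100),(32,255,255),67),("whitebar",(0,0,150),(180,60,255),76)):
    n,l,s,c=cv2.connectedComponentsWithStats(cv2.inRange(h,lo,hi))
    for i in sorted(range(1,n),key=lambda i:-s[i,4])[:3]:
        if s[i,4]>80: print(k,s[i].tolist(),c[i].round(1),back(*c[i],z))
s=env.state();print(T[:3,3].round(1),s["eef_pos"].round(1),s["tcp_rot"].round(3),s["ft_force"].round(1))
E
python3 wr.py w1
```

```text
blue [520, 0, 40, 92, 3180] [542.   43.1] [ 598.7 -306.4   69. ]
blue [115, 93, 42, 36, 1369] [135.2 110.3] [596.8  46.5  69. ]
green [130, 185, 33, 32, 833] [146.2 200.3] [514.1  59.7  67. ]
green [218, 36, 11, 11, 89] [223.2  41.2] [640.4 -41.5  67. ]
orange [51, 368, 332, 12, 2247] [247.3 375.5] [297.9  -0.7  71. ]
orange [208, 167, 34, 68, 1664] [225.2 203.4] [500.8 -15.9  71. ]
red [49, 185, 36, 32, 848] [ 66.8 200.3] [525.5 135.3  67. ]
yellow [21, 27, 136, 29, 3661] [90.2 41.6] [656.9  69.7  67. ]
yellow [205, 93, 33, 35, 903] [221.  109.9] [585.8 -28.4  67. ]
whitebar [11, 95, 34, 34, 881] [ 27.4 111.4] [609.6 136.3  76. ]
whitebar [42, 94, 28, 33, 439] [ 58.2 108.9] [607.6 109.2  76. ]
whitebar [58, 338, 40, 21, 346] [ 82.  343.9] [370.4 166.   76. ]
[587.1 -82.4 385. ] [504.5 -70.6 214.6] [ 3.142 -0.    -0.151] [-1.4 -0.1 -0.1]
```

View pics/w1.png

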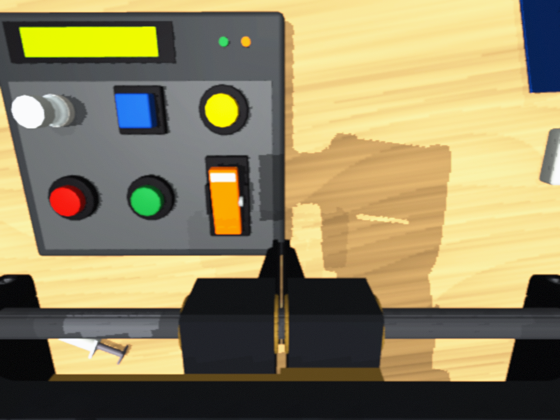

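Request:
carry_out(
  series=[
    [0.18, 0.34, -0.4, 0],
    [0.18, 0.34, -0.5, 0],
    [0.18, 0.34, -0.5, 0],
    [0, 0, -0.5, 0],
    [0, 0, -0.3, 0],
  ],
)

```text
t: 2.85
eef_pos: [530.6, -20.8, 103.0]
tcp_rot: [3.142, 0.002, -0.149]
ft_force: [0.8, 0.1, -0.2]
opening: 0.003
grip_force: 0.0
```

```bash
python3 wr.py w2
```

```text
blue [119, 121, 61, 53, 2941] [149.6 146.7] [597.5  46.9  69. ]
green [141, 249, 47, 45, 1621] [164.3 271.5] [515.3  59.6  67. ]
green [274, 37, 15, 16, 185] [281.3  44.2] [640.9 -38.3  67. ]
orange [52, 369, 331, 11, 1923] [265.4 375.6] [424.    6.1  71. ]
orange [258, 228, 42, 42, 660] [276.7 239. ] [528.8 -18.4  71. ]
orange [285, 299, 4, 54, 134] [286.3 324.5] [464.9 -15.2  71. ]
red [25, 250, 51, 44, 1646] [ 50.9 271.3] [526.8 134.4  67. ]
yellow [20, 23, 162, 43, 6173] [107.7  44.5] [655.   55.8  67. ]
yellow [254, 123, 49, 49, 1878] [278.1 146.7] [585.8 -28.1  67. ]
whitebar [9, 122, 43, 48, 955] [ 34.5 142.5] [610.1 108.1  76. ]
whitebar [0, 139, 11, 38, 289] [  3.8 158.3] [604.2 128.8  76. ]
whitebar [262, 240, 10, 10, 89] [266.1 244. ] [528.6 -11.8  76. ]
[613.  -33.7 273.1] [529.8 -21.  101.5] [ 3.142  0.004 -0.15 ] [-1.1  0.9 -2.3]
```

View pics/w2.png

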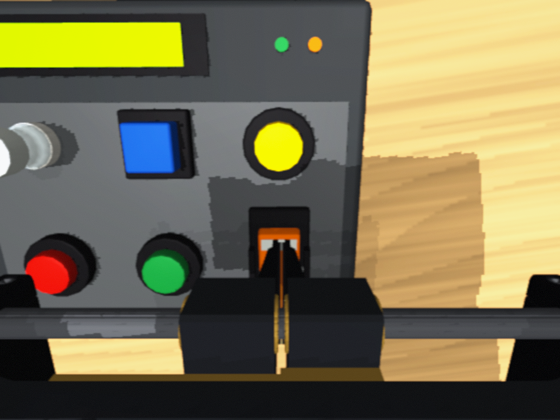

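Request:
carry_out(
  series=[
    [0.04, 0.02, -0.1, 0],
    [0, 0, -0.15, 0],
    [0, 0, -0.12, 0],
    [0, 0, -0.05, 0],
    [0, 0, 0, 0],
  ],
)

```text
t: 3.4
eef_pos: [533.0, -20.1, 83.6]
tcp_rot: [3.141, 0.0, -0.15]
ft_force: [-0.4, 0.2, -0.2]
opening: 0.004
grip_force: 0.0
```

Request:
carry_out(
  series=[
    [0, 0, -0.06, 0],
    [0, 0, -0.06, 0],
    [0, 0, -0.06, 0],
    [0, 0, -0.04, 0],
    [0, 0, 0, 0],
  ],
)

```text
t: 3.9
eef_pos: [533.0, -20.0, 72.4]
tcp_rot: [3.142, 0.0, -0.15]
ft_force: [-1.0, 0.5, 0.3]
opening: 0.006
grip_force: 0.0
```

Request:
carry_out(
  series=[
    [0, 0, -0.04, 0],
    [0, 0, -0.04, 0],
    [0, 0, -0.02, 0],
    [0, 0, 0, 0],
    [0, 0, 0, 0],
  ],
)

```text
t: 4.4
eef_pos: [533.0, -20.0, 67.6]
tcp_rot: [3.142, 0.0, -0.15]
ft_force: [1.3, -0.1, 0.3]
opening: 0.005
grip_force: 0.8
```

Request:
carry_out(
  series=[
    [0, 0, -0.02, 0],
    [0, 0, -0.02, 0],
    [0, 0, 0, 0],
    [0, 0, 0, 0],
    [0, 0, 0, 0],
  ],
)

```text
t: 4.9
eef_pos: [533.2, -20.1, 66.5]
tcp_rot: [3.141, -0.001, -0.15]
ft_force: [-0.5, -0.1, 13.6]
opening: 0.01
grip_force: 6.6
```

```bash
python3 - <<'E'
from cell import env
import cv2
im=env.read_camera("scene");cv2.imwrite("pics/s2.png",cv2.resize(im[150:270,200:360,::-1],None,fx=5,fy=5,interpolation=2))
s=env.state();print(s["eef_pos"],s["ft_force"])
E
```

```text
[533.18210528 -20.05400415  66.51601462] [-0.30734418  0.30467458 13.24583514]
```

View pics/s2.png

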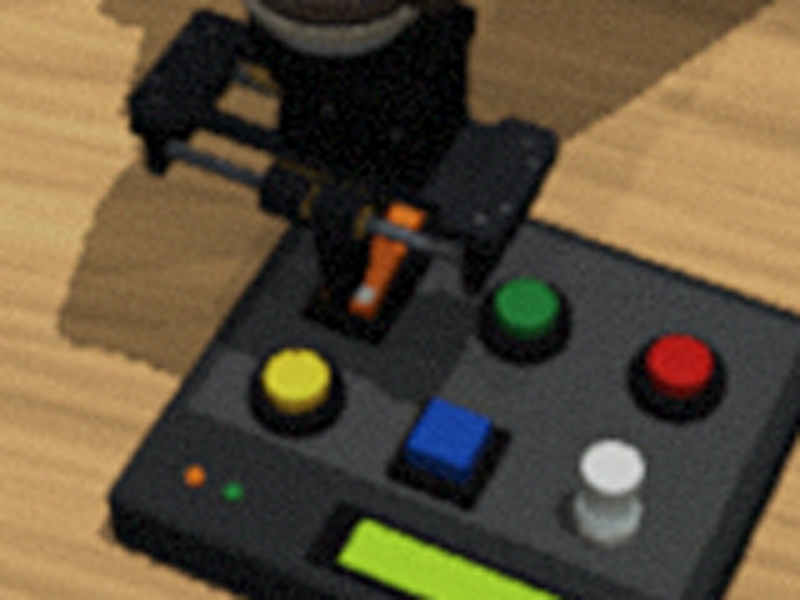

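Request:
carry_out(
  series=[
    [0, 0, 0.3, 0],
    [0, 0, 0.5, 0],
    [0.4, 0.4, 0.1, 0],
    [0.4, 0.5, 0, 0],
    [0.4, 0.4, 0, 0],
  ],
)

```text
t: 5.45
eef_pos: [593.2, 46.0, 110.8]
tcp_rot: [3.141, 0.001, -0.151]
ft_force: [-0.3, -0.7, -0.5]
opening: 0.007
grip_force: 0.0
```

Request:
carry_out(
  series=[
    [0.08, 0.08, 0, 0],
    [0, 0, 0, 0],
    [0, 0, 0, 0],
    [0, 0, 0, 0],
    [0, 0, 0, 0],
  ],
)

```text
t: 5.95
eef_pos: [596.6, 48.3, 110.7]
tcp_rot: [3.141, 0.0, -0.151]
ft_force: [0.8, -0.4, -0.4]
opening: 0.004
grip_force: 0.0
```

```bash
python3 wr.py w3; python3 - <<'E'
from cell import env
import cv2,numpy as np
w=cv2.imread("pics/w3.png");s=env.read_camera("scene")[150:270,200:360,::-1]
cv2.imwrite("pics/c3.png",np.hstack([cv2.resize(w,(400,300)),cv2.resize(s,(400,300),interpolation=2)]))
E
```

```text
blue [256, 203, 46, 48, 2000] [278.5 224.8] [600.7  48.7  69. ]
green [391, 130, 14, 13, 144] [397.7 135.7] [646.4 -32.5  67. ]
orange [51, 339, 354, 43, 3328] [292.1 370.7] [484.5  56.5  71. ]
orange [372, 289, 34, 19, 241] [389.2 292.6] [540.1 -19.7  71. ]
orange [274, 297, 4, 35, 84] [275.8 312.1] [536.7  60.6  71. ]
red [156, 339, 26, 14, 251] [169.3 344.7] [518.4 143.8  67. ]
yellow [128, 119, 180, 36, 6351] [218.6 136.5] [662.6  76.3  67. ]
yellow [377, 209, 39, 33, 729] [397.1 222.3] [589.7 -29.1  67. ]
whitebar [126, 223, 45, 42, 1463] [148.4 243.8] [603.2 133.3  76. ]
whitebar [146, 205, 42, 37, 631] [171.  217.9] [618.2 114.6  76. ]
whitebar [377, 297, 27, 11, 242] [390.8 301.3] [536.5 -19.   76. ]
[678.8  35.3 281. ] [596.7  48.4 110.8] [ 3.141  0.    -0.151] [-0.3  0.3 -0.1]
```

View pics/c3.png

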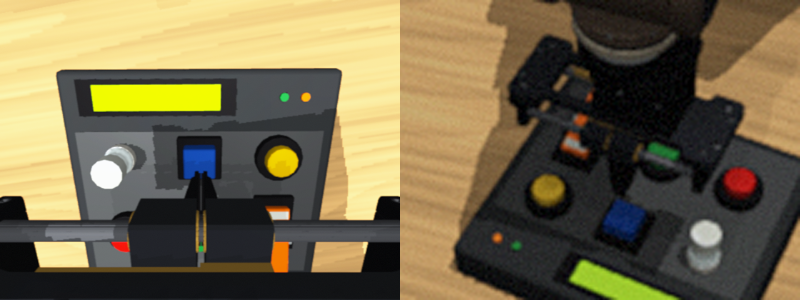

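Request:
carry_out(
  series=[
    [0.02, 0, -0.2, 0],
    [0, 0, -0.25, 0],
    [0, 0, -0.2, 0],
    [0, 0, -0.1, 0],
    [0, 0, 0, 0],
  ],
)

```text
t: 6.55
eef_pos: [597.6, 49.0, 71.9]
tcp_rot: [3.141, 0.002, -0.15]
ft_force: [0.6, 0.4, 0.2]
opening: 0.003
grip_force: 0.0
```

Request:
carry_out(
  series=[
    [0, 0, -0.05, 0],
    [0, 0, -0.05, 0],
    [0, 0, -0.05, 0],
    [0, 0, -0.04, 0],
    [0, 0, 0, 0],
  ],
)

```text
t: 7.05
eef_pos: [598.2, 49.0, 63.6]
tcp_rot: [3.142, -0.0, -0.15]
ft_force: [0.1, -0.6, -0.1]
opening: 0.006
grip_force: 0.0
```

Request:
carry_out(
  series=[
    [0, 0, -0.03, 0],
    [0, 0, -0.02, 0],
    [0, 0, 0, 0],
    [0, 0, 0, 0],
    [0, 0, 0, 0],
  ],
)

```text
t: 7.55
eef_pos: [598.2, 49.0, 61.3]
tcp_rot: [3.142, -0.0, -0.15]
ft_force: [0.4, -0.5, 3.2]
opening: 0.001
grip_force: 1.8
```

Request:
carry_out(
  series=[
    [0, 0, -0.02, 0],
    [0, 0, -0.02, 0],
    [0, 0, 0, 0],
    [0, 0, 0, 0],
    [0, 0, 0, 0],
  ],
)

```text
t: 8.05
eef_pos: [598.3, 49.0, 60.9]
tcp_rot: [-3.142, -0.001, -0.15]
ft_force: [-5.1, -0.6, 21.1]
opening: 0.003
grip_force: 10.6
```

Request:
carry_out(
  series=[
    [0, 0, 0.3, 0],
    [0, 0, 0.5, 0],
    [-0.5, 0.08, 0.1, 0],
    [-0.6, 0.09, 0, 0],
    [-0.5, 0.08, 0, 0],
  ],
)

```text
t: 8.55
eef_pos: [516.4, 61.6, 104.0]
tcp_rot: [3.141, 0.001, -0.15]
ft_force: [-0.7, 0.3, 0.8]
opening: 0.002
grip_force: 0.0
```

Request:
carry_out(
  series=[
    [-0.1, 0, 0, 0],
    [0, 0, 0, 0],
    [0, 0, 0, 0],
    [0, 0, 0, 0],
    [0, 0, 0, 0],
  ],
)

```text
t: 9.05
eef_pos: [513.6, 61.3, 103.9]
tcp_rot: [3.141, -0.0, -0.15]
ft_force: [0.6, -0.2, 0.4]
opening: 0.008
grip_force: 0.0
```

```bash
python3 wr.py w4; python3 - <<'E'
from cell import env
import cv2,numpy as np
w=cv2.imread("pics/w4.png");s=env.read_camera("scene")[150:270,200:360,::-1]
cv2.imwrite("pics/c4.png",np.hstack([cv2.resize(w,(400,300)),cv2.resize(s,(400,300),interpolation=2)]))
E
```

```text
blue [253, 70, 53, 54, 2781] [279.1  96.3] [597.2  49.   69. ]
green [258, 209, 45, 45, 1396] [279.9 228.6] [516.7  60.9  67. ]
orange [378, 179, 47, 109, 4158] [400.4 237.8] [500.4 -14.3  71. ]
orange [51, 368, 332, 12, 2327] [249.6 375.3] [408.5  99.9  71. ]
red [137, 209, 49, 47, 1717] [161.6 232.1] [526.  136.8  67. ]
yellow [108, 0, 205, 15, 2867] [210.    6.5] [648.1  78.6  67. ]
yellow [389, 70, 52, 53, 2102] [414.3  95.8] [585.7 -27.9  67. ]
whitebar [99, 70, 54, 55, 2288] [125.6  97. ] [609.5 132.5  76. ]
whitebar [141, 72, 34, 52, 656] [161.9  96.6] [606.8 112.7  76. ]
whitebar [387, 185, 35, 12, 418] [404.  190.5] [533.  -16.4  76. ]
[595.7  48.4 274.2] [513.5  61.4 104. ] [ 3.141  0.    -0.15 ] [ 0.4 -0.3  0.8]
```

View pics/c4.png

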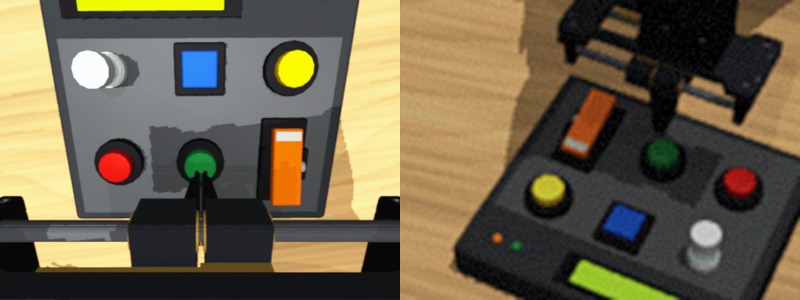

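The blue key is low in its collar, the rocker is tipped over, and the tool is centred on green.

Request:
carry_out(
  series=[
    [0, 0, -0.2, 0],
    [0, 0, -0.2, 0],
    [0, 0, -0.2, 0],
    [0, 0, -0.08, 0],
    [0, 0, 0, 0],
  ],
)

```text
t: 9.65
eef_pos: [512.7, 61.5, 69.2]
tcp_rot: [3.141, 0.002, -0.15]
ft_force: [-0.3, 1.1, 0.1]
opening: 0.007
grip_force: 0.0
```

Request:
carry_out(
  series=[
    [0, 0, -0.05, 0],
    [0, 0, -0.05, 0],
    [0, 0, -0.04, 0],
    [0, 0, -0.02, 0],
    [0, 0, 0, 0],
  ],
)

```text
t: 10.15
eef_pos: [513.2, 61.5, 62.3]
tcp_rot: [-3.142, -0.001, -0.15]
ft_force: [0.1, 0.7, 3.9]
opening: 0.004
grip_force: 1.9
```

Request:
carry_out(
  series=[
    [0, 0, -0.03, 0],
    [0, 0, -0.01, 0],
    [0, 0, 0, 0],
    [0, 0, 0, 0],
    [0, 0, 0, 0],
  ],
)

```text
t: 10.65
eef_pos: [513.3, 61.5, 61.1]
tcp_rot: [-3.142, -0.001, -0.15]
ft_force: [-2.7, -0.5, 16.4]
opening: 0.004
grip_force: 7.8
```

Request:
carry_out(
  series=[
    [0, 0, 0, 0],
    [0, 0, 0, 0],
    [0, 0, 0, 0],
    [0, 0, 0, 0],
    [0, 0, 0, 0],
  ],
)

```text
t: 11.15
eef_pos: [513.3, 61.5, 61.1]
tcp_rot: [-3.142, -0.001, -0.15]
ft_force: [-2.8, -0.2, 16.2]
opening: 0.007
grip_force: 7.8
```

Request:
carry_out(
  series=[
    [0, 0, 0.3, 0],
    [0, 0, 0.5, 0],
    [0, 0, 0.8, 0],
    [0, 0, 0.8, 0],
    [0, 0, 0, 0],
  ],
)

```text
t: 11.65
eef_pos: [514.8, 61.5, 184.4]
tcp_rot: [-3.141, -0.007, -0.15]
ft_force: [1.1, 0.5, -0.6]
opening: 0.007
grip_force: 0.0
```

Request:
carry_out(
  series=[
    [-0.4, -0.4, 0.4, 0],
    [-0.4, -0.4, 0, 0],
    [0, 0, 0, 0],
    [0, 0, 0, 0],
    [0, 0, 0, 0],
  ],
)

```text
t: 12.15
eef_pos: [473.4, 21.7, 199.7]
tcp_rot: [3.142, 0.0, -0.15]
ft_force: [-0.2, -0.3, 0.8]
opening: -0.001
grip_force: 0.0
```

```bash
python3 wr.py w5 | tail -1; python3 - <<'E'
from cell import env
import cv2,numpy as np
w=cv2.imread("pics/w5.png");s=env.read_camera("scene")[150:270,200:360,::-1]
cv2.imwrite("pics/c5.png",np.hstack([cv2.resize(w,(400,300)),cv2.resize(s,(400,300),interpolation=2)]))
E
```

```text
[555.6   8.8 369.9] [473.4  21.8 199.7] [ 3.142e+00  1.000e-03 -1.500e-01] [-0.3 -1.3  0.5]
```

View pics/c5.png

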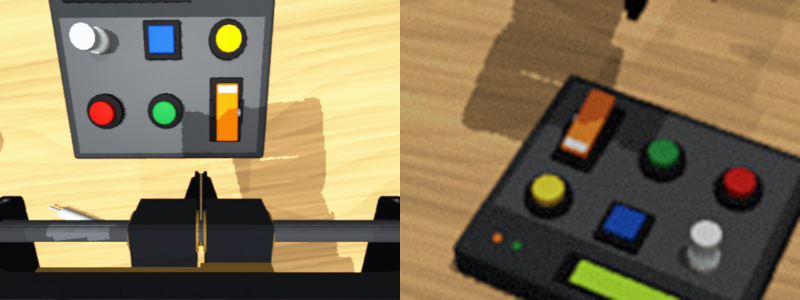

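The rocker is over, blue is down and green is back up. The vial is still standing and the arm is clear.

```bash
python3 -c "
from cell import env
print(env.job_done())"
```

```text
the job is handed in; nothing more can be done
None
```

I handed the job in with the rocker tipped on, the blue key down and the green key held about a second and back up; red, yellow and the vial were not touched, but the hand-in gave no verdict.

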